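# Put the lids back on the chairside jars

### The arm

A 6-joint arm with a two-finger parallel gripper is mounted at the origin on the work surface. World frame = base frame: x ahead of the robot, y to its left, z up, the work surface at z = 0. Lengths are in m, angles in degrees, forces in N, time in s.
With the tool pointing down it reaches from about 0.35 to 0.875 m from the base axis. Payload 4.2 kg.
Tool frame: the origin (TCP) lies midway between the tips of the shut fingers; the grasp point (between the pads) lies 19 mm behind it (r.grasp_offset is the distance from the TCP to the grasp point, in m); z points along the fingers, y is the direction in which the jaws open and shut (so a half turn about z gives the same grasp; the last joint's range is limited). The gripper opens to 87 mm and grips with 3 to 60 N. Pads are 19 mm wide; open, the fingers measure 117 mm over their backs; the gripper's body (75 mm by 190 mm) begins 51 mm behind the grasp point.
Start: joints at [84.546, 22.042, 0.453, 0, -68.411, -14.817], TCP at [0.217, 0.586, 0.223] pointing down, gripper open.
Joint ranges: [-179.83, 179.83], [-69.29, 118.12], [-61.27, 80.66], [-181.25, 117.63], [-171.15, -9.14], [-177.46, 177.46]. Speed limits (degrees/s): [159.86, 159.86, 180, 180, 180, 180].

### API

Orientations are given as a 3x3 rotation matrix whose columns are the frame's x, y, z axes.
In Python, from station import r gives the robot as it stands.
- The arm moves only by the shell command python3 -m crank 'ROWS'. ROWS is JSON, a list of rows, each a list of 3 entries, a list of its own where there are three numbers: the closure, from -1 (fully open) to 1 (shut), so that 0 is half open, then the shift along the tool's x, y, z as a fraction of full scale, then the turn, a rotation vector about the tool's x, y, z as a fraction of full scale. In form: [[fingers, [dx, dy, dz], [wx, wy, wz]], ...]. A call has 1 to 8 rows; each row shifts and turns the commanded pose from where the row before left it, along the tool's axes as they then stand; what a row does not reach is not made up. Full scale, the value 1, is 100 mm for a shift and 45 degrees for a turn. A row lasts 1/10 s, in which the tool goes at most 50 mm and 8.59 degrees, less where a joint would pass 70% of its speed; a pose out of reach is approached as far as the arm can. A call with a number of a shift or a turn outside -1 to 1 is refused whole. A call with a gripper value outside its range is refused whole. The fingers move at their own pace and stop on an object; the grip force is fixed at half the most. Time passes only in rows, so rows that do not move let the fingers close. It gives the time, the measured TCP pose, the force and the opening at its end, in the units of the state.
- r.sense(): the state, without advancing time (a new reading comes with each control period).
- r.capture(name): name is "side" or "top"; returns a dict with "img" (420x560x3 uint8, blue, green, red), "fx", "fy", "cx", "cy" (pixels), "dist" ([k1, k2, p1, p2, k3] as OpenCV has them; the pictures are not rectified), "R" (3x3) and "t" (3): a world point X has camera coordinates R X + t. Camera axes: x right, y down, z forward; pixel columns grow to the right and rows downward; lengths in m; the calibration is good to about 2 mm. A picture is of the moment at which its call begins. There is no depth.
- r.finish_job(): hands the job in, once; it reports no verdict.
The state is a dict: "time_s": time; "joints": joint angles; "joint_velocities": joint speeds; "effort": joint torques, N m; "tcp_pos": TCP position; "ee_rot": TCP orientation; "wrist_force": force on the tool from outside, world axes, zero at the start; "moment": the same for the moment, N m; "gripper_width": opening from 0.0 (shut) to 1.0 (fully open).
Only numpy, scipy, OpenCV 4.12 (cv2) and the standard library are available. Lean on these libraries where they do the work, as an engineer would, in place of code of your own. Each camera call takes 0.05 s, during which the arm holds its last target.

### The job

Treatment is over: close the four open jars on the dental work table. Put each loose lid on the jar it belongs to (same colour and same diameter), gently, fully home and level, and let go of it; leave the jars and the brown and black bottles standing where they are.

Things in the scene. Friction and masses are not known exactly. Their poses are not given: they have to be found in the camera images.
- lid_white_grip (a point): Loose white plastic lid, 100 mm across, lying right way up, knob on top. Point: on its axis (z up) in the knob, the place to grip, 41 mm above the lid's underside. Knob 22 mm across, from 12 below to 10 mm above the point. Flange 5 mm thick, its top 22 mm below the point; under it a self-centring plug, 14 mm deep, tapers from 86 to 70 mm across. Round: yaw is free. About 100 g.
- jar_white_mouth (a point): Open round white plastic jar, 100 mm across, 55 mm high, wall 4 mm, holding a bundle of white plastic mixing tips (tops 20 mm below the rim); loose, heavy. Point: centre of the mouth at rim height, z up. The white plastic lid of the same diameter belongs on it: fully home its flange lies on the rim and its point is 27 mm above this one.
- lid_green_grip (a point): Loose green plastic lid, 84 mm across, lying right way up, knob on top. Point: on its axis (z up) in the knob, the place to grip, 41 mm above the lid's underside. Knob 22 mm across, from 12 below to 10 mm above the point. Flange 5 mm thick, its top 22 mm below the point; under it a self-centring plug, 14 mm deep, tapers from 70 to 54 mm across. Round: yaw is free. About 90 g.
- jar_green_mouth (a point): Open round green plastic jar, 84 mm across, 62 mm high, wall 4 mm, holding a bundle of yellow mixing tips (tops 20 mm below the rim); loose, heavy. Point: centre of the mouth at rim height, z up. The green plastic lid of the same diameter belongs on it: fully home its flange lies on the rim and its point is 27 mm above this one.
- lid_amber_grip (a point): Loose amber-brown lid, 70 mm across, lying right way up, knob on top. Point: on its axis (z up) in the knob, the place to grip, 41 mm above the lid's underside. Knob 22 mm across, from 12 below to 10 mm above the point. Flange 5 mm thick, its top 22 mm below the point; under it a self-centring plug, 14 mm deep, tapers from 56 to 40 mm across. Round: yaw is free. About 80 g.
- jar_amber_mouth (a point): Open round amber-brown jar, 70 mm across, 58 mm high, wall 4 mm, holding a bundle of thin wooden sticks (tops 20 mm below the rim); loose, heavy. Point: centre of the mouth at rim height, z up. The amber-brown lid of the same diameter belongs on it: fully home its flange lies on the rim and its point is 27 mm above this one.
- lid_steel_grip (a point): Loose dull grey steel lid, 58 mm across, lying right way up, knob on top. Point: on its axis (z up) in the knob, the place to grip, 41 mm above the lid's underside. Knob 22 mm across, from 12 below to 10 mm above the point. Flange 5 mm thick, its top 22 mm below the point; under it a self-centring plug, 14 mm deep, tapers from 44 to 28 mm across. Round: yaw is free. About 80 g.
- jar_steel_mouth (a point): Open round dull grey steel jar, 58 mm across, 62 mm high, wall 4 mm, holding a bundle of dark steel pins (tops 20 mm below the rim); loose, heavy. Point: centre of the mouth at rim height, z up. The dull grey steel lid of the same diameter belongs on it: fully home its flange lies on the rim and its point is 27 mm above this one.
- spray_bottle_mid (a point): Bystander: brown spray bottle, 42 mm across and 98 mm high, paper band, white spray head; the point is on its axis 50 mm above its foot. Leave it standing where it is.
- dropper_bottle_mid (a point): Bystander: small black dropper bottle with a dark red lower part, 26 mm across and 70 mm high; the point is on its axis 35 mm above its foot. Leave it standing where it is.

How it is judged (in metres and radians):
At the end, for the whole second after the job is handed in: Each lid lies on the jar of its own colour and diameter: knob centre within 6 mm of the jar's axis seen from above and 23.5 to 29.5 mm above the rim (flange on the rim), tilted less than 0.07 rad and at rest; each jar and both bottles upright and within 30 mm of where they started (horizontal distance between lid_white_grip and jar_white_mouth below 0.006 m and z of lid_white_grip in the frame of jar_white_mouth between 0.0235 and 0.0295 m and angle between each of lid_white_grip, lid_green_grip, lid_amber_grip, lid_steel_grip's own z axis and vertical below 0.07 rad and linear speed of each of lid_white, lid_green, lid_amber, lid_steel below 0.01 m/s and angle between each of jar_white_mouth, jar_green_mouth, jar_amber_mouth, jar_steel_mouth's own z axis and vertical below 0.05 rad and distance of each of jar_white_mouth, jar_green_mouth, jar_amber_mouth, jar_steel_mouth, spray_bottle_mid, dropper_bottle_mid from where it was at the start of the episode below 0.03 m and horizontal distance between lid_green_grip and jar_green_mouth below 0.006 m and z of lid_green_grip in the frame of jar_green_mouth between 0.0235 and 0.0295 m and horizontal distance between lid_amber_grip and jar_amber_mouth below 0.006 m and z of lid_amber_grip in the frame of jar_amber_mouth between 0.0235 and 0.0295 m and horizontal distance between lid_steel_grip and jar_steel_mouth below 0.006 m and z of lid_steel_grip in the frame of jar_steel_mouth between 0.0235 and 0.0295 m and angle between each of spray_bottle_mid, dropper_bottle_mid's own z axis and vertical below 0.1 rad); the robot touches nothing.
It fails at once if a jar tipped, or shoved more than 40 mm (angle between any of jar_white_mouth, jar_green_mouth, jar_amber_mouth, jar_steel_mouth's own z axis and vertical above 0.35 rad or distance of any of jar_white_mouth, jar_green_mouth, jar_amber_mouth, jar_steel_mouth from where it was at the start of the episode above 0.04 m).
It fails at once if a lid banged or forced onto a jar (over 40 N) (contact force between any of lid_white, lid_green, lid_amber, lid_steel and jar_white above 40 N or contact force between any of lid_white, lid_green, lid_amber, lid_steel and jar_green above 40 N or contact force between any of lid_white, lid_green, lid_amber, lid_steel and jar_amber above 40 N or contact force between any of lid_white, lid_green, lid_amber, lid_steel and jar_steel above 40 N).
It fails at once if the brown or the black bottle knocked over, or shoved more than 40 mm (angle between any of spray_bottle_mid, dropper_bottle_mid's own z axis and vertical above 0.5 rad or distance of any of spray_bottle_mid, dropper_bottle_mid from where it was at the start of the episode above 0.04 m).
It also fails if it takes over 109 s, if anything falls off the work surface, if the arm or the gripper's body presses on something with over 40 N, if the wrist force passes 120 N, or if a joint passes its speed limit or range.

## Working session

There is one attempt and no reset: what is moved stays moved. The work goes in short steps, Python scripts to look and compute and a shell command to move; the robot and the scene stay as the last step left them, time stands still between calls to the robot, and variables do not carry over. Pictures are saved under pics/ and viewed, and the job is handed in when it is done.

```bash
ls; mkdir -p pics; python3 - <<'E'
from station import r
import cv2
s=r.sense()
for k,v in s.items(): print(k,v)
print(r.grasp_offset)
for n in("side","top"):
    c=r.capture(n); cv2.imwrite(f"pics/{n}0.png",c["img"]); print(n,{k:v for k,v in c.items() if k!="img"})
E
```

```text
pics
time_s 0.0
joints [ 8.45445526e+01  2.20883312e+01  3.78093292e-01 -2.80271888e-02
 -6.84102591e+01 -1.48175289e+01]
joint_velocities [-0.04109434  0.07007943  0.05499204  0.05325289  0.12187613  0.02373857]
effort [ 8.48573086e-05 -3.90666211e+01  1.87401885e+01  4.21973437e+00
  1.08854947e-02 -1.94507779e-04]
tcp_pos [0.21632547 0.58571593 0.22147617]
ee_rot [[ 9.37989948e-01 -3.46661841e-01 -6.52726062e-04]
 [-3.46662441e-01 -9.37987712e-01 -2.05025812e-03]
 [ 9.84972301e-05  2.14939712e-03 -9.99997685e-01]]
wrist_force [ 0.09482285 -0.72287805 -0.3154713 ]
moment [ 0.0146825  -0.0192382  -0.02341232]
gripper_width 1.0020203745688239
0.0187
side {'fx': 516.8837290561304, 'fy': 516.8837290561304, 'cx': 275.1042528653147, 'cy': 208.73596816506432, 'dist': array([-0.14610703,  0.        ,  0.        ,  0.        ,  0.        ]), 'R': array([[-0.98600648, -0.16632691,  0.01125113],
       [-0.12473094,  0.69127464, -0.71174543],
       [ 0.1106048 , -0.70318897, -0.70234739]]), 't': array([0.5301866 , 0.13624843, 1.17974744])}
top {'fx': 426.54564825999057, 'fy': 426.54564825999057, 'cx': 273.6779703204123, 'cy': 214.0925078902701, 'dist': array([-0.12313718,  0.        ,  0.        ,  0.        ,  0.        ]), 'R': array([[-0.01770054, -0.99973778, -0.01452813],
       [-0.99193696,  0.01938242, -0.12524131],
       [ 0.12549006,  0.01219415, -0.99201993]]), 't': array([0.01589819, 0.54128789, 1.15650985])}
```

View pics/side0.png

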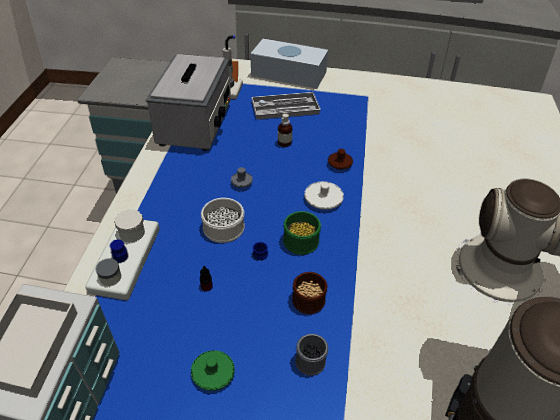

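View pics/top0.png

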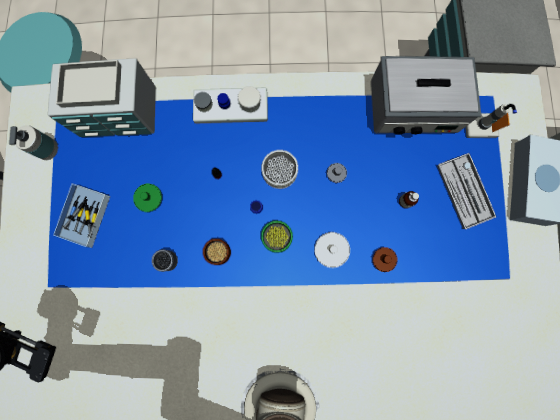

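```bash
python3 - <<'E'
import cv2
t=cv2.imread("pics/top0.png"); s=cv2.imread("pics/side0.png")
cv2.imwrite("pics/tz.png",cv2.resize(t[150:280,130:410],(800,371),interpolation=cv2.INTER_CUBIC))
cv2.imwrite("pics/sz.png",cv2.resize(s[110:400,180:370],(393,600),interpolation=cv2.INTER_CUBIC))
E
```

```text
(no output)
```

View pics/tz.png

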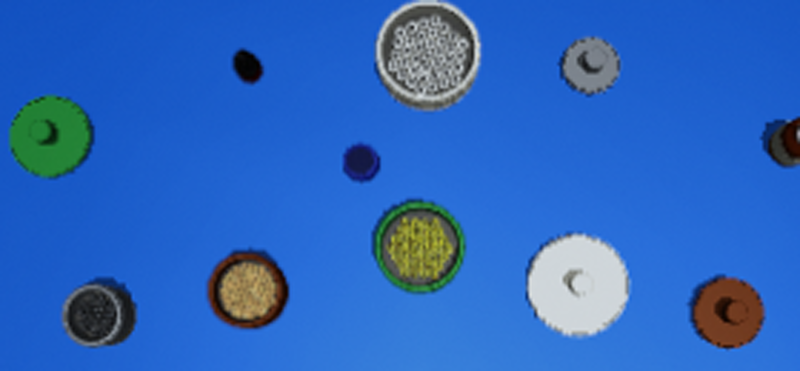

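View pics/sz.png

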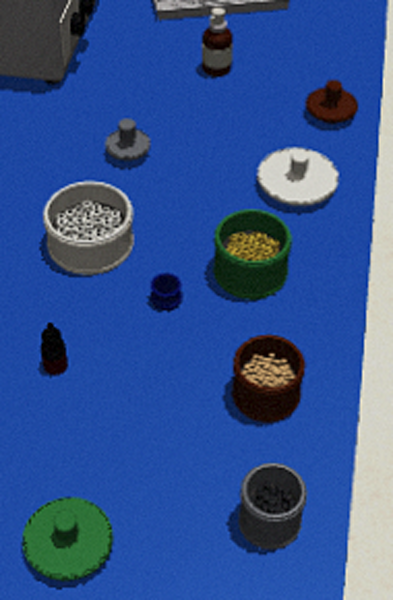

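```bash
cat > h.py <<'E'
import numpy as np, cv2
def cast(c,px,z):
    K=np.array([[c["fx"],0,c["cx"]],[0,c["fy"],c["cy"]],[0,0,1]])
    u=cv2.undistortPoints(np.asarray(px,float).reshape(-1,1,2),K,np.asarray(c["dist"],float)).reshape(-1,2)
    R=c["R"];C=-R.T@c["t"]
    d=np.c_[u,np.ones(len(u))]@R
    return (C+d*((z-C[2])/d[:,2])[:,None])[:,:2]
def proj(c,X):
    K=np.array([[c["fx"],0,c["cx"]],[0,c["fy"],c["cy"]],[0,0,1]])
    return cv2.projectPoints(np.asarray(X,float).reshape(-1,1,3),cv2.Rodrigues(c["R"])[0],c["t"],K,np.asarray(c["dist"]))[0].reshape(-1,2)
def mask(img):
    h=cv2.cvtColor(img,cv2.COLOR_BGR2HSV)
    blue=(h[...,0]>100)&(h[...,0]<130)&(h[...,1]>110)
    return (~blue).astype(np.uint8)*255
def contour(c,guess):
    cs,_=cv2.findContours(mask(c["img"]),cv2.RETR_EXTERNAL,cv2.CHAIN_APPROX_NONE)
    cs=[k for k in cs if len(k)>15]
    k=max(cs,key=lambda k:cv2.pointPolygonTest(k,tuple(map(float,guess)),True))
    return k.reshape(-1,2)
def circ(P,rad,tol=.002):
    best=None;rng=np.random.default_rng(0)
    for _ in range(3000):
        a,b=P[rng.choice(len(P),2,False)]
        m=(a+b)/2;v=b-a;L=np.hypot(*v)
        if L<rad*.6 or L>2*rad: continue
        n=np.array([-v[1],v[0]])/L*np.sqrt(rad**2-L*L/4)
        for q in(m+n,m-n):
            k=abs(np.hypot(*(P-q).T)-rad)<tol
            if best is None or k.sum()>best[0]: best=(k.sum(),q,k)
    q=best[1];k=best[2]
    for _ in range(10):
        d=P[k]-q;L=np.hypot(*d.T)
        J=-d/L[:,None];q=q+np.linalg.lstsq(J,-(L-rad),rcond=None)[0]
        k=abs(np.hypot(*(P-q).T)-rad)<tol
    return q,k.mean()
# name: radius,height(of the circle), top px, side px
OBJ={"lid_white":(.050,.0165,(332,250),(324,200)),"lid_green":(.042,.0165,(147,199),(212,375)),
"lid_amber":(.035,.0165,(385,260),(340,162)),"lid_steel":(.029,.0165,(336,174),(241,182)),
"jar_white":(.050,.055,(280,168),(223,215)),"jar_green":(.042,.062,(276,235),(300,230)),
"jar_amber":(.035,.058,(216,251),(309,290)),"jar_steel":(.029,.062,(163,260),(312,350))}
E
cat > m0.py <<'E'
from station import r
from h import *
ct,cs=r.capture("top"),r.capture("side")
for n,(rad,z,pt,ps) in OBJ.items():
    o=[]
    for c,p in((ct,pt),(cs,ps)):
        k=contour(c,p)
        q,f=circ(cast(c,k,z),rad); o.append(q); print(n,len(k),q.round(4),round(f,2),end=" | ")
    print("diff mm",((o[0]-o[1])*1e3).round(1),"mean",((o[0]+o[1])/2).round(4))
E
python3 m0.py
```

```text
lid_white 1956 [-0.0049  0.778 ] 0.01 | lid_white 96 [ 0.4378 -0.1539] 0.82 | diff mm [-442.7  931.9] mean [0.2164 0.3121]
lid_green 1956 [-0.0251  0.7869] 0.01 | lid_green 118 [0.5969 0.3726] 0.97 | diff mm [-622.   414.4] mean [0.2859 0.5797]
lid_amber 1956 [ 0.2483 -0.8588] 0.01 | lid_amber 62 [ 0.4067 -0.3015] 0.74 | diff mm [-158.4 -557.3] mean [ 0.3275 -0.5801]
lid_steel 1956 [1.269  0.8996] 0.01 | lid_steel 59 [ 0.6576 -0.175 ] 0.61 | diff mm [ 611.4 1074.6] mean [0.9633 0.3623]
jar_white 1956 [0.0107 0.751 ] 0.01 | jar_white 132 [ 0.6673 -0.0083] 0.47 | diff mm [-656.6  759.3] mean [0.339  0.3714]
jar_green 1956 [0.0331 0.0617] 0.01 | jar_green 122 [0.4755 0.0032] 0.48 | diff mm [-442.4   58.4] mean [0.2543 0.0324]
jar_amber 1956 [0.2619 0.8287] 0.01 | jar_amber 113 [0.4371 0.171 ] 0.5 | diff mm [-175.2  657.7] mean [0.3495 0.4999]
jar_steel 1956 [1.2344 0.8648] 0.01 | jar_steel 111 [0.4149 0.3175] 0.52 | diff mm [819.6 547.4] mean [0.8246 0.5911]
```

```bash
python3 - <<'E'
s=open("h.py").read()
a=s.index("def contour");b=s.index("def circ")
s=s[:a]+'''def contour(c,guess):
    n,L=cv2.connectedComponents(mask(c["img"]),connectivity=4)
    y,x=np.nonzero(L); i=np.argmin((x-guess[0])**2+(y-guess[1])**2)
    m=(L==L[y[i],x[i]]).astype(np.uint8)
    return cv2.findContours(m,cv2.RETR_EXTERNAL,cv2.CHAIN_APPROX_NONE)[0][0].reshape(-1,2)
'''+s[b:]
open("h.py","w").write(s)
m=open("m0.py").read().replace("z),rad)","z),rad-(.0012 if c is ct else .001),.0015)")
open("m0.py","w").write(m)
E
python3 m0.py
```

```text
lid_white 100 [ 0.4407 -0.1557] 0.91 | lid_white 96 [ 0.4374 -0.153 ] 0.56 | diff mm [ 3.3 -2.7] mean [ 0.439  -0.1543]
lid_green 80 [0.6007 0.3718] 0.88 | lid_green 118 [0.5969 0.3731] 0.84 | diff mm [ 3.7 -1.3] mean [0.5988 0.3725]
lid_amber 70 [ 0.41   -0.3036] 0.93 | lid_amber 63 [ 0.4068 -0.3007] 0.63 | diff mm [ 3.2 -2.8] mean [ 0.4084 -0.3021]
lid_steel 54 [ 0.6607 -0.1766] 0.72 | lid_steel 59 [ 0.658  -0.1743] 0.59 | diff mm [ 2.7 -2.3] mean [ 0.6594 -0.1754]
jar_white 106 [ 0.6715 -0.0129] 0.52 | jar_white 132 [ 0.6675 -0.0097] 0.39 | diff mm [ 4.  -3.2] mean [ 0.6695 -0.0113]
jar_green 89 [ 0.4765 -0.0019] 0.52 | jar_green 121 [0.4758 0.0018] 0.4 | diff mm [ 0.7 -3.7] mean [ 0.4762 -0.    ]
jar_amber 75 [0.4395 0.1664] 0.6 | jar_amber 113 [0.4372 0.1697] 0.44 | diff mm [ 2.4 -3.4] mean [0.4384 0.1681]
jar_steel 66 [0.4177 0.3127] 0.55 | jar_steel 109 [0.4146 0.3457] 0.45 | diff mm [  3.1 -33. ] mean [0.4161 0.3292]
```

```bash
cat > go.py <<'E'
import sys
from station import r
import numpy as np
s=r.sense(); t=np.array([float(v) for v in sys.argv[1:4]])
R=np.array(s["ee_rot"]); d=R.T@(t-s["tcp_pos"])
print("t",s["time_s"],"tcp",np.round(s["tcp_pos"],4),"tool delta/100mm",np.round(d*10,3),"F",np.round(s["wrist_force"],1),"w",round(s["gripper_width"],3),"tilt",np.round(R[:,2],4))
E
python3 go.py .599 .3725 .18
python3 - <<'E'
from station import r
from h import *
cs=r.capture("side");k=contour(cs,OBJ["jar_steel"][3]);P=cast(cs,k,.062)
for rad in(.0275,.028,.0285,.029):
  for tol in (.0012,.002): print(rad,tol,circ(P,rad,tol))
print(P.min(0),P.max(0))
E
```

```text
t 0.3 tcp [0.2165 0.5861 0.2222] tool delta/100mm [4.328 0.678 0.423] F [-0.2 -1.1 -0.1] w 0.998 tilt [-2.e-04 -7.e-04 -1.e+00]
0.0275 0.0012 (array([0.41448481, 0.34647254]), np.float64(0.41818181818181815))
0.0275 0.002 (array([0.41449776, 0.3463894 ]), np.float64(0.4909090909090909))
0.028 0.0012 (array([0.41492531, 0.31609417]), np.float64(0.4090909090909091))
0.028 0.002 (array([0.41450063, 0.34575467]), np.float64(0.4909090909090909))
0.0285 0.0012 (array([0.4149534 , 0.31671046]), np.float64(0.44545454545454544))
0.0285 0.002 (array([0.41485847, 0.31688333]), np.float64(0.5))
0.029 0.0012 (array([0.41487922, 0.31742679]), np.float64(0.4818181818181818))
0.029 0.002 (array([0.41484213, 0.31746177]), np.float64(0.5181818181818182))
[0.38552555 0.28753603] [0.4437415  0.37435543]
```

```bash
python3 -m crank '[[0,[0.4,0.06,0],[0,0,0]],[0,[0.4,0.06,0],[0,0,0]],[0,[0.4,0.06,0],[0,0,0]],[0,[0.4,0.06,0],[0,0,0]],[0,[0.4,0.06,0],[0,0,0]],[0,[0.4,0.06,0],[0,0,0]],[0,[0.4,0.06,0],[0,0,0]],[0,[0.4,0.06,0.1],[0,0,0]]]'; python3 go.py .599 .3725 .10
```

```text
time_s: 1.15
tcp_pos: [0.5021, 0.4301, 0.2142]
ee_rot: [[0.938, -0.346, 0.003], [-0.346, -0.938, 0.003], [0.002, -0.003, -1.0]]
wrist_force: [0.2, 0.5, 0.7]
gripper_width: 0.505
t 1.15 tcp [0.5021 0.4301 0.2142] tool delta/100mm [1.107 0.209 1.143] F [0.2 0.5 0.7] w 0.505 tilt [ 0.0026  0.0026 -1.    ]
```

```bash
python3 -m crank '[[0,[0.3,0.05,0.2],[0,0,0]],[0,[0.3,0.05,0.2],[0,0,0]],[0,[0.3,0.05,0.2],[0,0,0]],[0,[0.2,0.05,0.2],[0,0,0]],[0,[0,0,0.2],[0,0,0]],[0,[0,0,0.1],[0,0,0]],[0,[0,0,0],[0,0,0]],[0,[0,0,0],[0,0,0]]]'; python3 go.py .599 .3725 .0235
python3 - <<'E'
from station import r
import cv2
for n in("side","top"): cv2.imwrite(f"pics/{n}1.png",r.capture(n)["img"])
a=cv2.imread("pics/side1.png")[250:420,120:320];cv2.imwrite("pics/a1.png",cv2.resize(a,None,fx=3,fy=3))
a=cv2.imread("pics/top1.png")[130:260,80:240];cv2.imwrite("pics/b1.png",cv2.resize(a,None,fx=4,fy=4))
E
```

```text
time_s: 1.95
tcp_pos: [0.5963, 0.3743, 0.1033]
ee_rot: [[0.939, -0.345, 0.001], [-0.345, -0.939, 0.0], [0.001, -0.001, -1.0]]
wrist_force: [-0.0, 0.1, -0.6]
gripper_width: 0.499
t 1.95 tcp [0.5963 0.3743 0.1033] tool delta/100mm [0.03  0.008 0.798] F [-0.   0.1 -0.6] w 0.499 tilt [ 1.2e-03  5.0e-04 -1.0e+00]
```

View pics/a1.png

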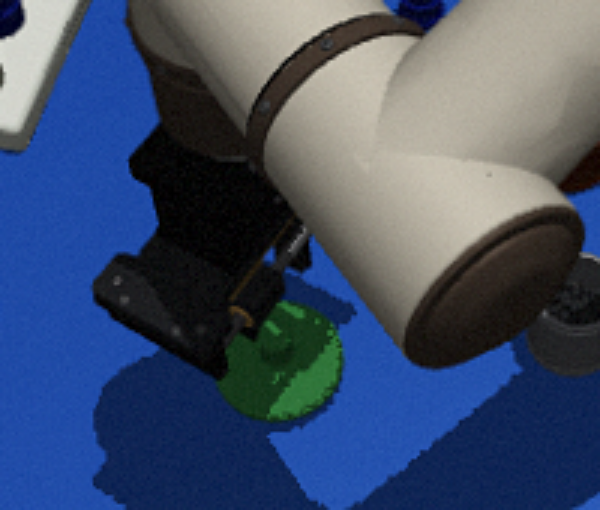

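View pics/b1.png

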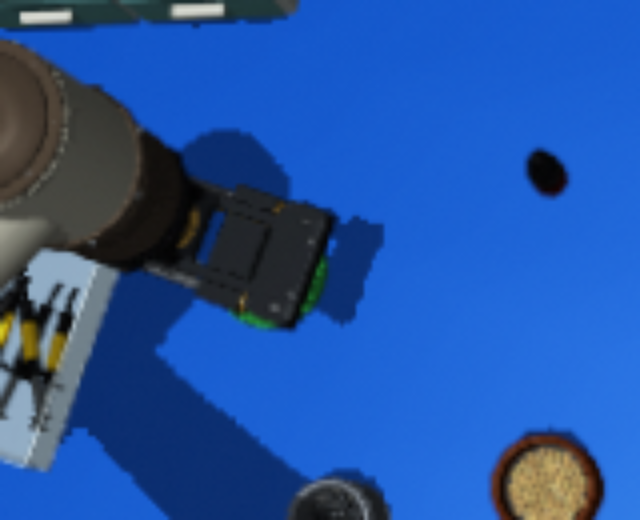

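Picture: the fingers (side ~(195–215, 340)) hang over the green lid, with its knob near (210, 365) ahead of and below the jaws; nothing is in the way. Going down.

```bash
python3 -m crank '[[0,[0.03,0.01,0.2],[0,0,0]],[0,[0,0,0.2],[0,0,0]],[0,[0,0,0.2],[0,0,0]],[0,[0,0,0.1],[0,0,0]],[0,[0,0,0.05],[0,0,0]],[0,[0,0,0],[0,0,0]],[0,[0,0,0],[0,0,0]]]'; python3 go.py .599 .3725 .0235
```

```text
time_s: 2.75
tcp_pos: [0.5994, 0.3722, 0.0288]
ee_rot: [[0.938, -0.346, 0.002], [-0.346, -0.938, 0.001], [0.001, -0.002, -1.0]]
wrist_force: [-0.1, 0.5, 1.1]
gripper_width: 0.5
t 2.75 tcp [0.5994 0.3722 0.0288] tool delta/100mm [-0.005 -0.002  0.053] F [-0.1  0.5  1.1] w 0.5 tilt [ 0.0018  0.0013 -1.    ]
```

```bash
python3 -m crank '[[0,[0,0,0.05],[0,0,0]],[0,[0,0,0],[0,0,0]],[1,[0,0,0],[0,0,0]],[1,[0,0,0],[0,0,0]],[1,[0,0,0],[0,0,0]],[1,[0,0,0],[0,0,0]]]'; python3 go.py .599 .3725 .16
```

```text
time_s: 3.35
tcp_pos: [0.5989, 0.3716, 0.0227]
ee_rot: [[0.938, -0.346, 0.0], [-0.346, -0.938, 0.0], [0.0, -0.0, -1.0]]
wrist_force: [0.1, -0.4, 0.2]
gripper_width: 0.234
t 3.35 tcp [0.5989 0.3716 0.0227] tool delta/100mm [-0.002 -0.009 -1.373] F [ 0.1 -0.4  0.2] w 0.234 tilt [ 2.e-04  1.e-04 -1.e+00]
```

```bash
python3 -m crank '[[1,[0,0,0],[0,0,0]],[1,[0,0,-0.2],[0,0,0]],[1,[0,0,-0.3],[0,0,0]],[1,[0,0,-0.3],[0,0,0]],[1,[0,0,-0.3],[0,0,0]],[1,[0,0,-0.2],[0,0,0]],[1,[0,0,-0.07],[0,0,0]],[1,[0,0,0],[0,0,0]]]'; python3 go.py .476 0 .16
python3 - <<'E'
from station import r
import cv2
a=r.capture("side")["img"][210:380,120:320];cv2.imwrite("pics/a2.png",cv2.resize(a,None,fx=3,fy=3))
E
```

```text
time_s: 4.15
tcp_pos: [0.5989, 0.3718, 0.1603]
ee_rot: [[0.938, -0.347, 0.001], [-0.347, -0.938, 0.001], [0.0, -0.002, -1.0]]
wrist_force: [0.2, 0.0, -0.4]
gripper_width: 0.241
t 4.15 tcp [0.5989 0.3718 0.1603] tool delta/100mm [ 1.350e-01  3.913e+00 -3.000e-03] F [ 0.2  0.  -0.4] w 0.241 tilt [ 0.001   0.0014 -1.    ]
```

View pics/a2.png

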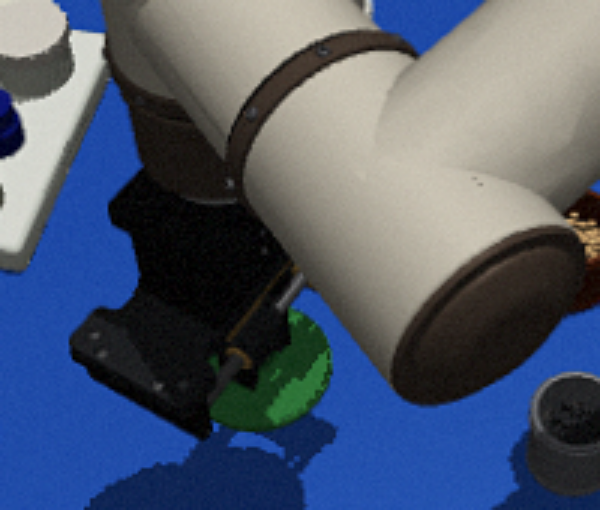

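```bash
cat > held.py <<'E'
import sys
from station import r
from h import *
# args: hue lo hi, sat min, radius
lo,hi,smin,rad=map(float,sys.argv[1:5])
s=r.sense(); t=s["tcp_pos"]; z=t[2]-.0045
for n in("side","top"):
    c=r.capture(n); h=cv2.cvtColor(c["img"],cv2.COLOR_BGR2HSV)
    m=((h[...,0]>=lo)&(h[...,0]<=hi)&(h[...,1]>=smin)&(h[...,2]>25)).astype(np.uint8)
    p=proj(c,[t[0],t[1],z])[0]; mm=np.zeros_like(m); cv2.circle(mm,tuple(int(v) for v in p),int(rad*650),1,-1)
    k=[q.reshape(-1,2) for q in cv2.findContours(m*mm,cv2.RETR_EXTERNAL,cv2.CHAIN_APPROX_NONE)[0] if len(q)>12]
    if not k: print(n,"none",p); continue
    q,f=circ(cast(c,np.vstack(k),z),rad-.001,.0015); print(n,len(np.vstack(k)),"seen-tcp mm",((q-t[:2])*1e3).round(1),f)
E
python3 held.py 45 80 100 .042
```

```text
side 119 seen-tcp mm [-2.4  2.7] 0.6050420168067226
top 65 seen-tcp mm [13.4 17.4] 0.4153846153846154
```

```bash
python3 -m crank '[[1,[0.02,0.2,0],[0,0,0]],[1,[0.02,0.4,0],[0,0,0]],[1,[0.02,0.45,0],[0,0,0]],[1,[0.02,0.45,0],[0,0,0]],[1,[0.02,0.45,0],[0,0,0]],[1,[0.02,0.45,0],[0,0,0]],[1,[0.02,0.45,0],[0,0,0]],[1,[0,0.45,0],[0,0,0]]]'; python3 go.py .477 -.0005 .16
```

```text
time_s: 5.1
tcp_pos: [0.4962, 0.0552, 0.1583]
ee_rot: [[0.938, -0.346, -0.002], [-0.346, -0.938, -0.001], [-0.002, 0.002, -1.0]]
wrist_force: [1.7, -1.0, -0.6]
gripper_width: 0.239
t 5.1 tcp [0.4962 0.0552 0.1583] tool delta/100mm [ 0.013  0.589 -0.016] F [ 1.7 -1.  -0.6] w 0.239 tilt [-0.0022 -0.001  -1.    ]
```

```bash
python3 -m crank '[[1,[0,0.4,0],[0,0,0]],[1,[0.01,0.17,0],[0,0,0]],[1,[0,0,0.2],[0,0,0]],[1,[0,0,0.2],[0,0,0]],[1,[0,0,0.2],[0,0,0]],[1,[0,0,0.1],[0,0,0]],[1,[0,0,0],[0,0,0]],[1,[0,0,0],[0,0,0]]]'; python3 go.py .477 -.0005 .0707; python3 held.py 45 80 100 .042
python3 - <<'E'
from station import r
import cv2
a=r.capture("side")["img"][130:300,200:400];cv2.imwrite("pics/a3.png",cv2.resize(a,None,fx=3,fy=3))
E
```

```text
time_s: 5.9
tcp_pos: [0.4793, 0.0036, 0.0897]
ee_rot: [[0.938, -0.346, 0.0], [-0.346, -0.938, -0.0], [0.0, 0.0, -1.0]]
wrist_force: [0.2, 0.6, -0.6]
gripper_width: 0.239
t 5.9 tcp [0.4793 0.0036 0.0897] tool delta/100mm [-0.008  0.046  0.19 ] F [ 0.2  0.6 -0.6] w 0.239 tilt [ 2.e-04 -3.e-04 -1.e+00]
side 128 seen-tcp mm [-4.7 36.1] 0.296875
top 47 seen-tcp mm [-1.9 -3.1] 0.6170212765957447
```

View pics/a3.png

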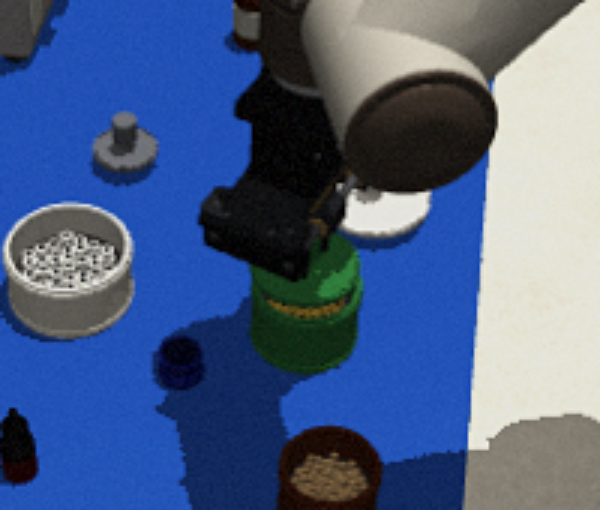

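The lid (zoomed ~(305,270)) hangs squarely above the green jar (~(305,310)). Lowering it gently.

```bash
python3 -m crank '[[1,[-0.01,0.045,0],[0,0,0]],[1,[0,0,0.03],[0,0,0]],[1,[0,0,0.03],[0,0,0]],[1,[0,0,0.03],[0,0,0]],[1,[0,0,0.03],[0,0,0]],[1,[0,0,0.02],[0,0,0]],[1,[0,0,0],[0,0,0]]]'; python3 go.py .477 -.0005 .0707
```

```text
time_s: 6.75
tcp_pos: [0.476, -0.0006, 0.0751]
ee_rot: [[0.938, -0.346, -0.001], [-0.346, -0.938, -0.0], [-0.001, 0.001, -1.0]]
wrist_force: [0.1, -0.0, -0.2]
gripper_width: 0.236
t 6.75 tcp [ 0.476  -0.0006  0.0751] tool delta/100mm [ 0.009 -0.005  0.044] F [ 0.1 -0.  -0.2] w 0.236 tilt [-1.e-03 -3.e-04 -1.e+00]
```

```bash
python3 -m crank '[[1,[0,0,0.02],[0,0,0]],[1,[0,0,0.01],[0,0,0]],[1,[0,0,0.005],[0,0,0]],[1,[0,0,0],[0,0,0]]]'; python3 go.py .477 -.0005 .0707
```

```text
time_s: 7.15
tcp_pos: [0.4762, -0.0006, 0.072]
ee_rot: [[0.938, -0.346, -0.0], [-0.346, -0.938, -0.0], [-0.0, 0.0, -1.0]]
wrist_force: [-0.1, -0.0, -0.3]
gripper_width: 0.244
t 7.15 tcp [ 0.4762 -0.0006  0.072 ] tool delta/100mm [ 0.007 -0.003  0.013] F [-0.1 -0.  -0.3] w 0.244 tilt [-1.e-04 -0.e+00 -1.e+00]
```

```bash
python3 -m crank '[[1,[0,0,0.01],[0,0,0]],[1,[0,0,0.005],[0,0,0]],[1,[0,0,0],[0,0,0]],[1,[0,0,0],[0,0,0]]]'; python3 go.py .477 -.0005 .0707
```

```text
time_s: 7.55
tcp_pos: [0.4763, -0.0006, 0.0706]
ee_rot: [[0.938, -0.346, 0.0], [-0.346, -0.938, 0.0], [0.0, -0.0, -1.0]]
wrist_force: [-0.2, 1.0, -0.2]
gripper_width: 0.24
t 7.55 tcp [ 0.4763 -0.0006  0.0706] tool delta/100mm [ 0.006 -0.003 -0.001] F [-0.2  1.  -0.2] w 0.24 tilt [ 1.e-04  0.e+00 -1.e+00]
```

```bash
python3 -m crank '[[1,[0,0,0.005],[0,0,0]],[1,[0,0,0],[0,0,0]],[0,[0,0,0],[0,0,0]],[0,[0,0,0],[0,0,0]],[0,[0,0,0],[0,0,0]],[0,[0,0,-0.1],[0,0,0]],[0,[0,0,-0.3],[0,0,0]],[0,[0,0,-0.4],[0,0,0]]]'; python3 go.py .439 -.1543 .10
```

```text
time_s: 8.35
tcp_pos: [0.475, -0.0009, 0.15]
ee_rot: [[0.938, -0.347, -0.004], [-0.347, -0.938, -0.001], [-0.004, 0.003, -1.0]]
wrist_force: [0.7, 0.0, -0.4]
gripper_width: 0.495
t 8.35 tcp [ 0.475  -0.0009  0.15  ] tool delta/100mm [0.195 1.562 0.503] F [ 0.7  0.  -0.4] w 0.495 tilt [-0.0043 -0.0013 -1.    ]
```

Next the white lid; I'll check the green jar from there.

```bash
python3 -m crank '[[0,[0.05,0.4,0],[0,0,0]],[0,[0.05,0.4,0],[0,0,0]],[0,[0.05,0.4,0.2],[0,0,0]],[0,[0.04,0.36,0.2],[0,0,0]],[0,[0,0,0.1],[0,0,0]],[0,[0,0,0],[0,0,0]],[0,[0,0,0],[0,0,0]]]'; python3 go.py .439 -.1543 .0235
python3 - <<'E'
from station import r
import cv2
a=r.capture("side")["img"][130:300,200:400];cv2.imwrite("pics/a4.png",cv2.resize(a,None,fx=3,fy=3))
E
```

```text
time_s: 9.05
tcp_pos: [0.4409, -0.1532, 0.1007]
ee_rot: [[0.938, -0.346, 0.001], [-0.346, -0.938, -0.0], [0.001, -0.0, -1.0]]
wrist_force: [0.7, 0.2, 0.1]
gripper_width: 0.498
t 9.05 tcp [ 0.4409 -0.1532  0.1007] tool delta/100mm [-0.015  0.017  0.772] F [0.7 0.2 0.1] w 0.498 tilt [ 1.2e-03 -3.0e-04 -1.0e+00]
```

View pics/a4.png

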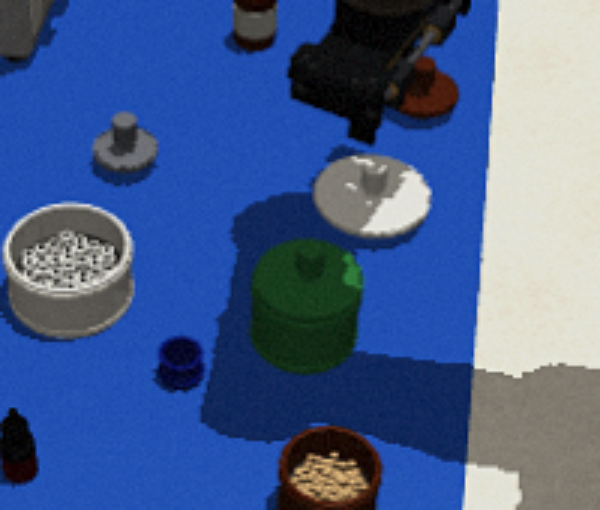

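The green lid sits flush and level on its jar (zoomed ~(305,290)). Now I'll grasp the white one.

```bash
python3 -m crank '[[0,[-0.015,0.017,0.2],[0,0,0]],[0,[0,0,0.2],[0,0,0]],[0,[0,0,0.2],[0,0,0]],[0,[0,0,0.12],[0,0,0]],[0,[0,0,0.04],[0,0,0]],[0,[0,0,0],[0,0,0]],[0,[0,0,0],[0,0,0]]]'; python3 go.py .439 -.1543 .0235
```

```text
time_s: 9.8
tcp_pos: [0.4391, -0.1542, 0.025]
ee_rot: [[0.938, -0.345, 0.002], [-0.345, -0.938, -0.0], [0.002, -0.001, -1.0]]
wrist_force: [-0.3, -0.2, 0.1]
gripper_width: 0.5
t 9.8 tcp [ 0.4391 -0.1542  0.025 ] tool delta/100mm [-0.001  0.002  0.015] F [-0.3 -0.2  0.1] w 0.5 tilt [ 2.e-03 -2.e-04 -1.e+00]
```

```bash
python3 -m crank '[[0,[0,0,0.01],[0,0,0]],[1,[0,0,0],[0,0,0]],[1,[0,0,0],[0,0,0]],[1,[0,0,0],[0,0,0]],[1,[0,0,0],[0,0,0]],[1,[0,0,0],[0,0,0]],[1,[0,0,0],[0,0,0]]]'; python3 go.py .439 -.1543 .16
```

```text
time_s: 10.5
tcp_pos: [0.4381, -0.1546, 0.0232]
ee_rot: [[0.938, -0.346, -0.0], [-0.346, -0.938, -0.0], [0.0, 0.0, -1.0]]
wrist_force: [-0.1, -1.0, 2.2]
gripper_width: 0.24
t 10.5 tcp [ 0.4381 -0.1546  0.0232] tool delta/100mm [ 0.008 -0.006 -1.368] F [-0.1 -1.   2.2] w 0.24 tilt [-0.e+00 -1.e-04 -1.e+00]
```

```bash
python3 -m crank '[[1,[0,0,-0.2],[0,0,0]],[1,[0,0,-0.3],[0,0,0]],[1,[0,0,-0.3],[0,0,0]],[1,[0,0,-0.3],[0,0,0]],[1,[0,0,-0.2],[0,0,0]],[1,[0,0,-0.07],[0,0,0]],[1,[0,0,0],[0,0,0]]]'; python3 go.py .67 -.012 .16
python3 - <<'E'
from station import r
from h import *
s=r.sense();t=s["tcp_pos"];z=t[2]-.0045
for n in("side","top"):
    c=r.capture(n);p=proj(c,[t[0],t[1],z])[0];print(n,p)
    x,y=map(int,p);a=c["img"][max(0,y-60):y+60,max(0,x-80):x+80];cv2.imwrite(f"pics/w_{n}.png",cv2.resize(a,None,fx=4,fy=4))
E
```

```text
time_s: 11.2
tcp_pos: [0.4382, -0.1545, 0.1604]
ee_rot: [[0.938, -0.347, 0.001], [-0.347, -0.938, 0.0], [0.001, -0.001, -1.0]]
wrist_force: [-0.2, 0.2, -1.1]
gripper_width: 0.239
t 11.2 tcp [ 0.4382 -0.1545  0.1604] tool delta/100mm [ 1.68  -2.14   0.008] F [-0.2  0.2 -1.1] w 0.239 tilt [ 1.5e-03  3.0e-04 -1.0e+00]
side [327.80236709 151.59360894]
top [338.25944205 247.96823314]
```

View pics/w_side.png

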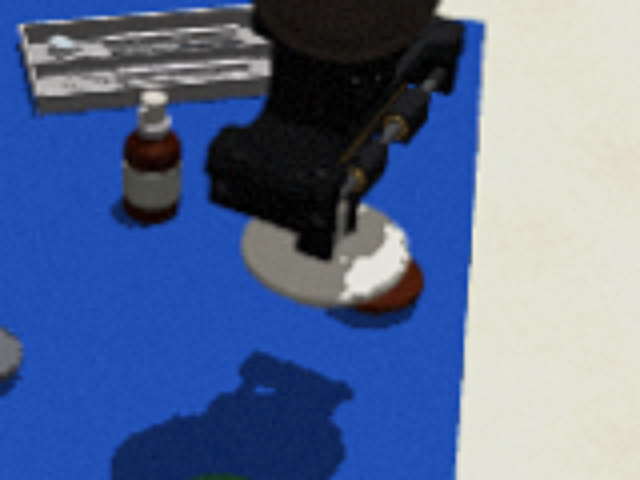

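```bash
python3 -m crank '[[1,[0.12,-0.16,0],[0,0,0]],[1,[0.24,-0.3,0],[0,0,0]],[1,[0.28,-0.36,0],[0,0,0]],[1,[0.28,-0.36,0],[0,0,0]],[1,[0.28,-0.36,0],[0,0,0]],[1,[0.28,-0.35,0],[0,0,0]],[1,[0.2,-0.25,0],[0,0,0]],[1,[0,0,0],[0,0,0]]]'; python3 go.py .6695 -.0113 .09
```

```text
time_s: 12.1
tcp_pos: [0.6729, -0.009, 0.1565]
ee_rot: [[0.939, -0.344, -0.002], [-0.344, -0.939, -0.001], [-0.001, 0.001, -1.0]]
wrist_force: [-1.4, 0.5, -1.2]
gripper_width: 0.24
t 12.1 tcp [ 0.6729 -0.009   0.1565] tool delta/100mm [-0.023  0.033  0.665] F [-1.4  0.5 -1.2] w 0.24 tilt [-1.8e-03 -5.0e-04 -1.0e+00]
```

```bash
python3 -m crank '[[1,[-0.02,0.03,0.1],[0,0,0]],[1,[0,0,0.2],[0,0,0]],[1,[0,0,0.2],[0,0,0]],[1,[0,0,0.15],[0,0,0]],[1,[0,0,0],[0,0,0]],[1,[0,0,0],[0,0,0]]]'; python3 go.py .6695 -.0113 .0637
python3 - <<'E'
from station import r
from h import *
s=r.sense();t=s["tcp_pos"];z=t[2]-.0045
for n in("side","top"):
    c=r.capture(n);p=proj(c,[t[0],t[1],z])[0];print(n,p)
    x,y=map(int,p);a=c["img"][max(0,y-60):y+60,max(0,x-80):x+80];cv2.imwrite(f"pics/w1_{n}.png",cv2.resize(a,None,fx=4,fy=4))
E
```

```text
time_s: 12.7
tcp_pos: [0.666, -0.0148, 0.0946]
ee_rot: [[0.938, -0.347, -0.001], [-0.347, -0.938, -0.001], [-0.001, 0.001, -1.0]]
wrist_force: [-0.2, 0.2, -0.1]
gripper_width: 0.238
t 12.7 tcp [ 0.666  -0.0148  0.0946] tool delta/100mm [ 0.021 -0.045  0.309] F [-0.2  0.2 -0.1] w 0.238 tilt [-1.4e-03 -6.0e-04 -1.0e+00]
side [222.21476915 199.62109541]
top [280.18853464 165.62769171]
```

View pics/w1_side.png

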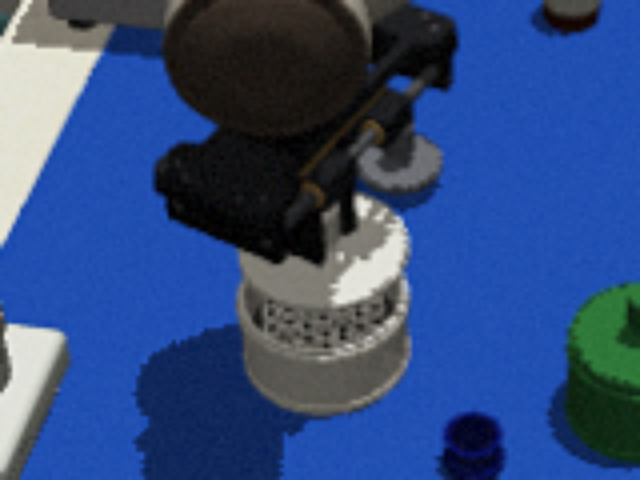

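View pics/w1_top.png

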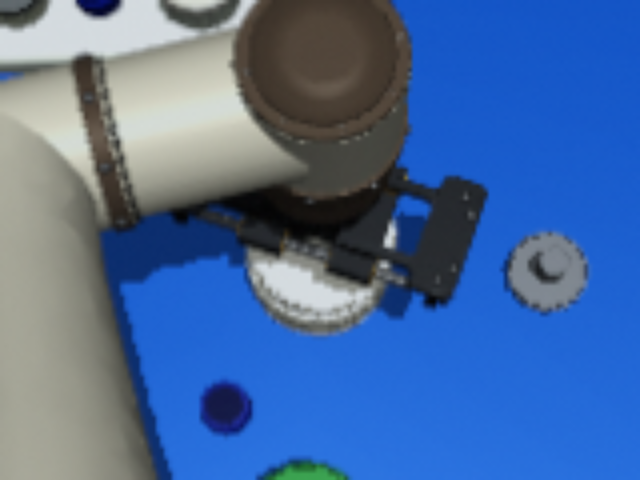

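```bash
python3 -m crank '[[1,[0.02,-0.04,0.05],[0,0,0]],[1,[0,0,0.05],[0,0,0]],[1,[0,0,0],[0,0,0]],[1,[0,0,0],[0,0,0]]]'; python3 go.py .6695 -.0113 .0637
```

```text
time_s: 13.2
tcp_pos: [0.67, -0.0111, 0.0848]
ee_rot: [[0.938, -0.346, -0.001], [-0.346, -0.938, -0.0], [-0.0, 0.0, -1.0]]
wrist_force: [-0.4, -0.8, -1.2]
gripper_width: 0.238
t 13.2 tcp [ 0.67   -0.0111  0.0848] tool delta/100mm [-0.004  0.004  0.211] F [-0.4 -0.8 -1.2] w 0.238 tilt [-5.e-04 -2.e-04 -1.e+00]
```

```bash
python3 -m crank '[[1,[0,0,0.03],[0,0,0]],[1,[0,0,0.03],[0,0,0]],[1,[0,0,0.03],[0,0,0]],[1,[0,0,0.03],[0,0,0]],[1,[0,0,0.03],[0,0,0]],[1,[0,0,0.01],[0,0,0]],[1,[0,0,0],[0,0,0]]]'; python3 go.py .6695 -.0113 .0637
```

```text
time_s: 13.9
tcp_pos: [0.67, -0.0111, 0.0687]
ee_rot: [[0.938, -0.346, -0.001], [-0.346, -0.938, -0.0], [-0.0, 0.0, -1.0]]
wrist_force: [-0.5, 0.2, -2.0]
gripper_width: 0.24
t 13.9 tcp [ 0.67   -0.0111  0.0687] tool delta/100mm [-0.004  0.004  0.05 ] F [-0.5  0.2 -2. ] w 0.24 tilt [-5.e-04 -1.e-04 -1.e+00]
```

```bash
python3 -m crank '[[1,[0,0,0.02],[0,0,0]],[1,[0,0,0.01],[0,0,0]],[1,[0,0,0.01],[0,0,0]],[1,[0,0,0],[0,0,0]]]'; python3 go.py .6695 -.0113 .0637
```

```text
time_s: 14.3
tcp_pos: [0.67, -0.0111, 0.0649]
ee_rot: [[0.938, -0.347, -0.0], [-0.347, -0.938, -0.0], [-0.0, 0.0, -1.0]]
wrist_force: [-1.4, 0.7, -1.6]
gripper_width: 0.242
t 14.3 tcp [ 0.67   -0.0111  0.0649] tool delta/100mm [-0.004  0.004  0.012] F [-1.4  0.7 -1.6] w 0.242 tilt [-3.e-04 -0.e+00 -1.e+00]
```

```bash
python3 -m crank '[[1,[0,0,0.005],[0,0,0]],[1,[0,0,0.005],[0,0,0]],[1,[0,0,0],[0,0,0]],[0,[0,0,0],[0,0,0]],[0,[0,0,0],[0,0,0]],[0,[0,0,0],[0,0,0]],[0,[0,0,-0.1],[0,0,0]],[0,[0,0,-0.3],[0,0,0]]]'; python3 go.py .6594 -.1754 .12
```

```text
time_s: 15.1
tcp_pos: [0.668, -0.0114, 0.1016]
ee_rot: [[0.938, -0.347, -0.007], [-0.347, -0.938, -0.001], [-0.006, 0.003, -1.0]]
wrist_force: [0.1, -0.2, 1.0]
gripper_width: 0.489
t 15.1 tcp [ 0.668  -0.0114  0.1016] tool delta/100mm [ 0.488  1.569 -0.182] F [ 0.1 -0.2  1. ] w 0.489 tilt [-7.1e-03 -8.0e-04 -1.0e+00]
```

```bash
python3 -m crank '[[0,[0,0,-0.3],[0,0,0]],[0,[0.12,0.35,0],[0,0,0]],[0,[0.12,0.4,0],[0,0,0]],[0,[0.12,0.4,0],[0,0,0]],[0,[0.12,0.4,0.2],[0,0,0]],[0,[0,0,0.1],[0,0,0]],[0,[0,0,0],[0,0,0]],[0,[0,0,0],[0,0,0]]]'; python3 go.py .6594 -.1754 .0235
python3 - <<'E'
from station import r
import cv2
a=r.capture("side")["img"][130:300,150:350];cv2.imwrite("pics/a5.png",cv2.resize(a,None,fx=3,fy=3))
E
```

```text
time_s: 15.9
tcp_pos: [0.6619, -0.1726, 0.1046]
ee_rot: [[0.938, -0.346, 0.001], [-0.346, -0.938, -0.0], [0.001, 0.0, -1.0]]
wrist_force: [0.1, 0.5, 0.4]
gripper_width: 0.501
t 15.9 tcp [ 0.6619 -0.1726  0.1046] tool delta/100mm [-0.014  0.035  0.811] F [0.1 0.5 0.4] w 0.501 tilt [ 5.e-04 -3.e-04 -1.e+00]
```

View pics/a5.png

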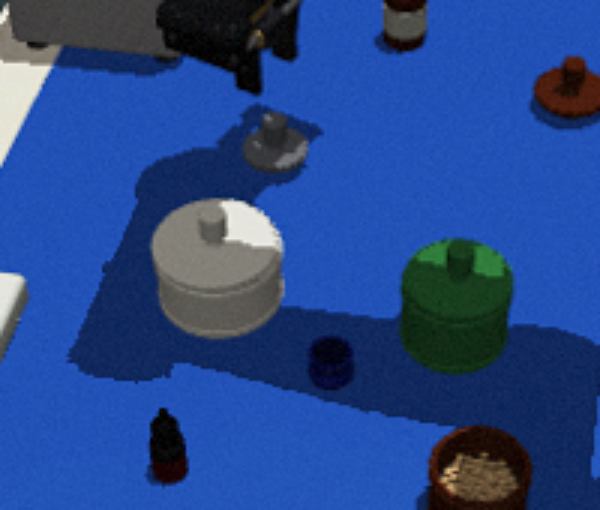

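Both the white lid (~(217,250)) and the green lid (~(457,290)) sit flush and level. Next the steel lid.

```bash
python3 -m crank '[[0,[-0.015,0.035,0.2],[0,0,0]],[0,[0,0,0.2],[0,0,0]],[0,[0,0,0.2],[0,0,0]],[0,[0,0,0.12],[0,0,0]],[0,[0,0,0.06],[0,0,0]],[0,[0,0,0],[0,0,0]],[0,[0,0,0],[0,0,0]],[0,[0,0,0],[0,0,0]]]'; python3 go.py .6594 -.1754 .0235
```

```text
time_s: 16.75
tcp_pos: [0.6597, -0.1759, 0.0273]
ee_rot: [[0.938, -0.346, 0.002], [-0.346, -0.938, -0.0], [0.002, -0.0, -1.0]]
wrist_force: [-0.5, -1.1, -0.5]
gripper_width: 0.504
t 16.75 tcp [ 0.6597 -0.1759  0.0273] tool delta/100mm [-0.004 -0.003  0.038] F [-0.5 -1.1 -0.5] w 0.504 tilt [ 2.2e-03 -3.0e-04 -1.0e+00]
```

```bash
python3 -m crank '[[0,[0,0,0.035],[0,0,0]],[0,[0,0,0],[0,0,0]],[1,[0,0,0],[0,0,0]],[1,[0,0,0],[0,0,0]],[1,[0,0,0],[0,0,0]],[1,[0,0,0],[0,0,0]],[1,[0,0,0],[0,0,0]],[1,[0,0,0],[0,0,0]]]'; python3 go.py .6594 -.1754 .16
```

```text
time_s: 17.55
tcp_pos: [0.6589, -0.1759, 0.0226]
ee_rot: [[0.938, -0.346, 0.0], [-0.346, -0.938, -0.0], [0.0, 0.0, -1.0]]
wrist_force: [0.2, 0.2, 0.4]
gripper_width: 0.237
t 17.55 tcp [ 0.6589 -0.1759  0.0226] tool delta/100mm [ 0.003 -0.007 -1.374] F [0.2 0.2 0.4] w 0.237 tilt [ 0. -0. -1.]
```

```bash
python3 -m crank '[[1,[0,0,-0.2],[0,0,0]],[1,[0,0,-0.3],[0,0,0]],[1,[0,0,-0.3],[0,0,0]],[1,[0,0,-0.3],[0,0,0]],[1,[0,0,-0.2],[0,0,0]],[1,[0,0,-0.15],[0,0,0]],[1,[0,0,0],[0,0,0]]]'; python3 go.py .4163 .3147 .17
```

```text
time_s: 18.25
tcp_pos: [0.6602, -0.1761, 0.1704]
ee_rot: [[0.938, -0.346, 0.005], [-0.346, -0.938, -0.001], [0.005, -0.001, -1.0]]
wrist_force: [-1.1, -0.2, -0.5]
gripper_width: 0.237
t 18.25 tcp [ 0.6602 -0.1761  0.1704] tool delta/100mm [-3.987 -3.76  -0.013] F [-1.1 -0.2 -0.5] w 0.237 tilt [ 5.5e-03 -7.0e-04 -1.0e+00]
```

```bash
python3 -m crank '[[1,[-0.15,-0.14,0],[0,0,0]],[1,[-0.3,-0.28,0],[0,0,0]],[1,[-0.3,-0.28,0],[0,0,0]],[1,[-0.3,-0.28,0],[0,0,0]],[1,[-0.3,-0.28,0],[0,0,0]],[1,[-0.3,-0.28,0],[0,0,0]],[1,[-0.3,-0.28,0],[0,0,0]],[1,[-0.3,-0.28,0],[0,0,0]]]'; python3 go.py .4163 .3147 .17
```

```text
time_s: 19.05
tcp_pos: [0.5189, 0.1001, 0.1663]
ee_rot: [[0.938, -0.347, -0.002], [-0.347, -0.938, -0.001], [-0.002, 0.001, -1.0]]
wrist_force: [0.5, 1.0, -1.1]
gripper_width: 0.24
t 19.05 tcp [0.5189 0.1001 0.1663] tool delta/100mm [-1.706 -1.657 -0.036] F [ 0.5  1.  -1.1] w 0.24 tilt [-1.9e-03 -6.0e-04 -1.0e+00]
```

```bash
python3 -m crank '[[1,[-0.3,-0.28,0],[0,0,0]],[1,[-0.3,-0.28,0],[0,0,0]],[1,[-0.3,-0.28,0],[0,0,0]],[1,[-0.3,-0.28,0],[0,0,0]],[1,[-0.3,-0.28,0],[0,0,0]],[1,[-0.15,-0.14,0],[0,0,0]],[1,[0,0,0],[0,0,0]],[1,[0,0,0],[0,0,0]]]'; python3 go.py .4163 .3147 .10
```

```text
time_s: 19.85
tcp_pos: [0.4185, 0.3003, 0.1666]
ee_rot: [[0.938, -0.346, -0.001], [-0.346, -0.938, -0.002], [-0.001, 0.002, -1.0]]
wrist_force: [-0.2, 0.0, -0.9]
gripper_width: 0.24
t 19.85 tcp [0.4185 0.3003 0.1666] tool delta/100mm [-0.069 -0.129  0.665] F [-0.2  0.  -0.9] w 0.24 tilt [-0.0015 -0.0016 -1.    ]
```

```bash
python3 -m crank '[[1,[-0.07,-0.13,0.1],[0,0,0]],[1,[0,0,0.2],[0,0,0]],[1,[0,0,0.2],[0,0,0]],[1,[0,0,0.15],[0,0,0]],[1,[0,0,0],[0,0,0]],[1,[0,0,0],[0,0,0]],[1,[0,0,0],[0,0,0]]]'; python3 go.py .4163 .3147 .0705
python3 - <<'E'
from station import r
from h import *
s=r.sense();t=s["tcp_pos"];z=t[2]-.0045
for n in("side","top"):
    c=r.capture(n);p=proj(c,[t[0],t[1],z])[0];print(n,p)
    x,y=map(int,p);a=c["img"][max(0,y-60):y+60,max(0,x-80):x+80];cv2.imwrite(f"pics/s1_{n}.png",cv2.resize(a,None,fx=4,fy=4))
E
```

```text
time_s: 20.55
tcp_pos: [0.4177, 0.3156, 0.1033]
ee_rot: [[0.938, -0.347, 0.001], [-0.347, -0.938, 0.001], [0.001, -0.002, -1.0]]
wrist_force: [-0.4, 0.0, 0.0]
gripper_width: 0.237
t 20.55 tcp [0.4177 0.3156 0.1033] tool delta/100mm [-0.01   0.014  0.328] F [-0.4  0.   0. ] w 0.237 tilt [ 0.0012  0.0012 -1.    ]
side [311.74728517 335.80918359]
top [156.93183967 259.7613887 ]
```

View pics/s1_side.png

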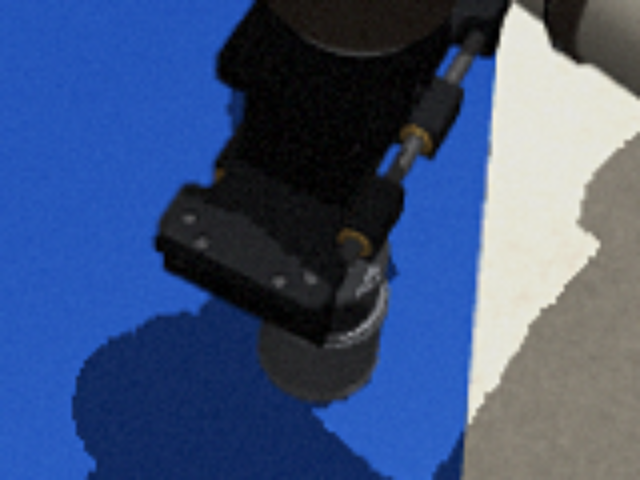

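View pics/s1_top.png

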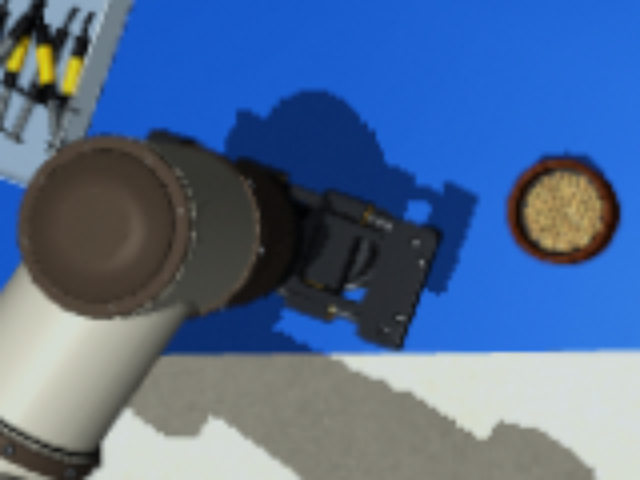

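```bash
python3 -m crank '[[1,[-0.01,0.015,0.05],[0,0,0]],[1,[0,0,0.05],[0,0,0]],[1,[0,0,0.05],[0,0,0]],[1,[0,0,0.03],[0,0,0]],[1,[0,0,0.03],[0,0,0]],[1,[0,0,0.02],[0,0,0]],[1,[0,0,0],[0,0,0]],[1,[0,0,0],[0,0,0]]]'; python3 go.py .4163 .3147 .0706
```

```text
time_s: 21.45
tcp_pos: [0.4157, 0.3143, 0.0796]
ee_rot: [[0.938, -0.346, 0.0], [-0.346, -0.938, 0.0], [0.0, -0.0, -1.0]]
wrist_force: [-0.1, 0.9, -1.0]
gripper_width: 0.243
t 21.45 tcp [0.4157 0.3143 0.0796] tool delta/100mm [ 0.005 -0.006  0.09 ] F [-0.1  0.9 -1. ] w 0.243 tilt [ 1.e-04  1.e-04 -1.e+00]
```

```bash
python3 -m crank '[[1,[0,0,0.02],[0,0,0]],[1,[0,0,0.02],[0,0,0]],[1,[0,0,0.02],[0,0,0]],[1,[0,0,0.01],[0,0,0]],[1,[0,0,0],[0,0,0]]]'; python3 go.py .4163 .3147 .0706
```

```text
time_s: 21.95
tcp_pos: [0.4155, 0.3141, 0.0723]
ee_rot: [[0.938, -0.347, -0.0], [-0.347, -0.938, -0.0], [-0.0, 0.0, -1.0]]
wrist_force: [-0.8, -0.4, -0.5]
gripper_width: 0.239
t 21.95 tcp [0.4155 0.3141 0.0723] tool delta/100mm [ 0.005 -0.008  0.017] F [-0.8 -0.4 -0.5] w 0.239 tilt [-3.e-04 -4.e-04 -1.e+00]
```

```bash
python3 -m crank '[[1,[0,0,0.01],[0,0,0]],[1,[0,0,0.005],[0,0,0]],[1,[0,0,0.005],[0,0,0]],[0,[0,0,0],[0,0,0]],[0,[0,0,0],[0,0,0]],[0,[0,0,0],[0,0,0]],[0,[0,0,-0.1],[0,0,0]],[0,[0,0,-0.3],[0,0,0]]]'; python3 go.py .4084 -.3021 .17
```

```text
time_s: 22.75
tcp_pos: [0.4143, 0.3127, 0.109]
ee_rot: [[0.938, -0.347, -0.004], [-0.347, -0.938, -0.005], [-0.002, 0.006, -1.0]]
wrist_force: [-0.3, 0.7, -0.1]
gripper_width: 0.49
t 22.75 tcp [0.4143 0.3127 0.109 ] tool delta/100mm [ 2.076  5.79  -0.578] F [-0.3  0.7 -0.1] w 0.49 tilt [-0.0043 -0.0052 -1.    ]
```

```bash
python3 -m crank '[[0,[0,0,-0.3],[0,0,0]],[0,[0,0,-0.3],[0,0,0]],[0,[0.07,0.2,0],[0,0,0]],[0,[0.14,0.4,0],[0,0,0]],[0,[0.14,0.4,0],[0,0,0]],[0,[0.14,0.4,0],[0,0,0]],[0,[0.14,0.4,0],[0,0,0]],[0,[0.14,0.4,0],[0,0,0]]]'; python3 go.py .4084 -.3021 .17
python3 - <<'E'
from station import r
import cv2
a=r.capture("side")["img"][230:400,200:400];cv2.imwrite("pics/a6.png",cv2.resize(a,None,fx=3,fy=3))
E
```

```text
time_s: 23.55
tcp_pos: [0.4107, 0.0791, 0.1708]
ee_rot: [[0.938, -0.346, 0.0], [-0.346, -0.938, 0.0], [0.0, -0.0, -1.0]]
wrist_force: [1.3, -0.2, 0.6]
gripper_width: 0.499
t 23.55 tcp [0.4107 0.0791 0.1708] tool delta/100mm [1.297 3.585 0.007] F [ 1.3 -0.2  0.6] w 0.499 tilt [ 2.e-04  2.e-04 -1.e+00]
```

View pics/a6.png

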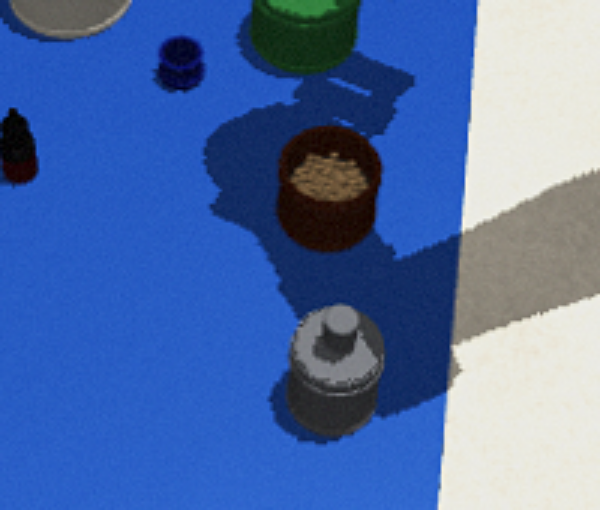

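```bash
python3 -m crank '[[0,[0.14,0.4,0],[0,0,0]],[0,[0.14,0.4,0],[0,0,0]],[0,[0.14,0.4,0],[0,0,0]],[0,[0.14,0.4,0],[0,0,0]],[0,[0.14,0.4,0],[0,0,0]],[0,[0.14,0.4,0],[0,0,0]],[0,[0.14,0.4,0],[0,0,0]],[0,[0.1,0.3,0],[0,0,0]]]'; python3 go.py .4084 -.3021 .11
python3 - <<'E'
from station import r
import cv2
a=r.capture("side")["img"][310:390,260:360];cv2.imwrite("pics/a7.png",cv2.resize(a,None,fx=6,fy=6,interpolation=cv2.INTER_CUBIC))
a=r.capture("top")["img"][225:285,130:210];cv2.imwrite("pics/b7.png",cv2.resize(a,None,fx=6,fy=6,interpolation=cv2.INTER_CUBIC))
E
```

```text
time_s: 24.4
tcp_pos: [0.4046, -0.2493, 0.1707]
ee_rot: [[0.937, -0.348, -0.0], [-0.348, -0.937, -0.0], [0.0, 0.0, -1.0]]
wrist_force: [0.4, 0.5, -0.1]
gripper_width: 0.499
t 24.4 tcp [ 0.4046 -0.2493  0.1707] tool delta/100mm [0.22  0.482 0.607] F [ 0.4  0.5 -0.1] w 0.499 tilt [-0.e+00 -1.e-04 -1.e+00]
```

View pics/a7.png

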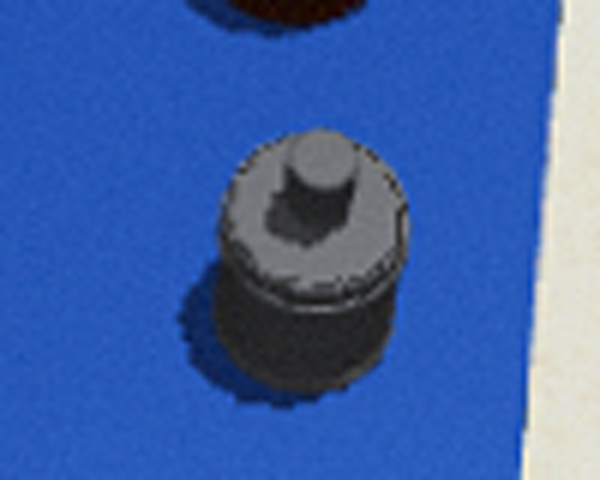

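View pics/b7.png

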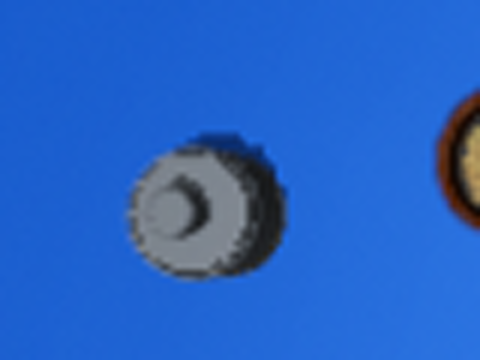

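Top and side both show the steel lid lying evenly on its jar; I'll check it numerically at the end. On to the amber lid.

```bash
python3 -m crank '[[0,[0.06,0.2,0.2],[0,0,0]],[0,[0.03,0.1,0.2],[0,0,0]],[0,[0,0,0.2],[0,0,0]],[0,[0,0,0],[0,0,0]],[0,[0,0,0],[0,0,0]],[0,[0,0,0],[0,0,0]]]'; python3 go.py .4084 -.3021 .0235
```

```text
time_s: 25.1
tcp_pos: [0.4044, -0.2782, 0.1118]
ee_rot: [[0.938, -0.345, 0.002], [-0.345, -0.938, -0.001], [0.002, 0.0, -1.0]]
wrist_force: [-0.1, 0.7, -0.4]
gripper_width: 0.497
t 25.1 tcp [ 0.4044 -0.2782  0.1118] tool delta/100mm [0.119 0.211 0.883] F [-0.1  0.7 -0.4] w 0.497 tilt [ 2.1e-03 -9.0e-04 -1.0e+00]
```

```bash
python3 -m crank '[[0,[0.06,0.1,0],[0,0,0]],[0,[0.06,0.11,0.1],[0,0,0]],[0,[0,0,0.2],[0,0,0]],[0,[0,0,0.1],[0,0,0]],[0,[0,0,0],[0,0,0]],[0,[0,0,0],[0,0,0]]]'; python3 go.py .4084 -.3021 .0235
```

```text
time_s: 25.7
tcp_pos: [0.4077, -0.3025, 0.0705]
ee_rot: [[0.938, -0.346, -0.0], [-0.346, -0.938, -0.0], [-0.0, 0.0, -1.0]]
wrist_force: [0.9, -0.3, 0.8]
gripper_width: 0.502
t 25.7 tcp [ 0.4077 -0.3025  0.0705] tool delta/100mm [ 0.006 -0.006  0.47 ] F [ 0.9 -0.3  0.8] w 0.502 tilt [-4.e-04 -2.e-04 -1.e+00]
```

```bash
python3 -m crank '[[0,[0.005,0,0.2],[0,0,0]],[0,[0,0,0.15],[0,0,0]],[0,[0,0,0.08],[0,0,0]],[0,[0,0,0.02],[0,0,0]],[0,[0,0,0],[0,0,0]],[0,[0,0,0],[0,0,0]],[0,[0,0,0],[0,0,0]]]'; python3 go.py .4084 -.3021 .0235
```

```text
time_s: 26.4
tcp_pos: [0.4086, -0.3025, 0.0263]
ee_rot: [[0.938, -0.346, 0.002], [-0.346, -0.938, -0.001], [0.002, 0.0, -1.0]]
wrist_force: [0.1, 1.1, 0.9]
gripper_width: 0.5
t 26.4 tcp [ 0.4086 -0.3025  0.0263] tool delta/100mm [-0.003 -0.003  0.028] F [0.1 1.1 0.9] w 0.5 tilt [ 1.5e-03 -6.0e-04 -1.0e+00]
```

```bash
python3 -m crank '[[0,[0,0,0.025],[0,0,0]],[0,[0,0,0],[0,0,0]],[1,[0,0,0],[0,0,0]],[1,[0,0,0],[0,0,0]],[1,[0,0,0],[0,0,0]],[1,[0,0,0],[0,0,0]],[1,[0,0,0],[0,0,0]],[1,[0,0,0],[0,0,0]]]'; python3 go.py .4384 .1681 .17
```

```text
time_s: 27.2
tcp_pos: [0.408, -0.3023, 0.0231]
ee_rot: [[0.938, -0.346, 0.0], [-0.346, -0.938, -0.0], [0.0, 0.0, -1.0]]
wrist_force: [0.2, -0.2, 0.2]
gripper_width: 0.238
t 27.2 tcp [ 0.408  -0.3023  0.0231] tool delta/100mm [-1.345 -4.518 -1.469] F [ 0.2 -0.2  0.2] w 0.238 tilt [ 1.e-04 -0.e+00 -1.e+00]
```

```bash
python3 -m crank '[[1,[0,0,-0.2],[0,0,0]],[1,[0,0,-0.3],[0,0,0]],[1,[0,0,-0.4],[0,0,0]],[1,[0,0,-0.4],[0,0,0]],[1,[0,0,-0.17],[0,0,0]],[1,[-0.06,-0.2,0],[0,0,0]],[1,[-0.12,-0.4,0],[0,0,0]],[1,[-0.12,-0.4,0],[0,0,0]]]' | head -2;  python3 -m crank '[[1,[-0.12,-0.4,0],[0,0,0]],[1,[-0.12,-0.4,0],[0,0,0]],[1,[-0.12,-0.4,0],[0,0,0]],[1,[-0.12,-0.4,0],[0,0,0]],[1,[-0.12,-0.4,0],[0,0,0]],[1,[-0.12,-0.4,0],[0,0,0]],[1,[-0.12,-0.4,0],[0,0,0]],[1,[-0.12,-0.4,0],[0,0,0]]]'; python3 go.py .4384 .1681 .17
```

```text
time_s: 28.0
tcp_pos: [0.4141, -0.1972, 0.1699]
time_s: 28.8
tcp_pos: [0.4348, 0.137, 0.17]
ee_rot: [[0.938, -0.346, -0.0], [-0.346, -0.938, 0.0], [-0.0, -0.0, -1.0]]
wrist_force: [0.2, 0.3, -0.8]
gripper_width: 0.248
t 28.8 tcp [0.4348 0.137  0.17  ] tool delta/100mm [-0.073 -0.304  0.   ] F [ 0.2  0.3 -0.8] w 0.248 tilt [-2.e-04  1.e-04 -1.e+00]
```

```bash
python3 -m crank '[[1,[-0.04,-0.15,0],[0,0,0]],[1,[0,0,0.2],[0,0,0]],[1,[0,0,0.2],[0,0,0]],[1,[0,0,0.2],[0,0,0]],[1,[0,0,0.1],[0,0,0]],[1,[0,0,0],[0,0,0]],[1,[0,0,0],[0,0,0]]]'; python3 go.py .4384 .1681 .0671
python3 - <<'E'
from station import r
from h import *
s=r.sense();t=s["tcp_pos"];z=t[2]-.0045
for n in("side",):
    c=r.capture(n);p=proj(c,[t[0],t[1],z])[0];print(n,p)
    x,y=map(int,p);a=c["img"][max(0,y-60):y+60,max(0,x-80):x+80];cv2.imwrite(f"pics/am_{n}.png",cv2.resize(a,None,fx=4,fy=4))
E
```

```text
time_s: 29.5
tcp_pos: [0.4372, 0.1508, 0.1005]
ee_rot: [[0.938, -0.347, 0.001], [-0.347, -0.938, 0.0], [0.001, -0.0, -1.0]]
wrist_force: [0.4, 0.7, -0.2]
gripper_width: 0.239
t 29.5 tcp [0.4372 0.1508 0.1005] tool delta/100mm [-0.049 -0.166  0.334] F [ 0.4  0.7 -0.2] w 0.239 tilt [ 7.e-04  2.e-04 -1.e+00]
side [311.8048433  266.22898147]
```

View pics/am_side.png

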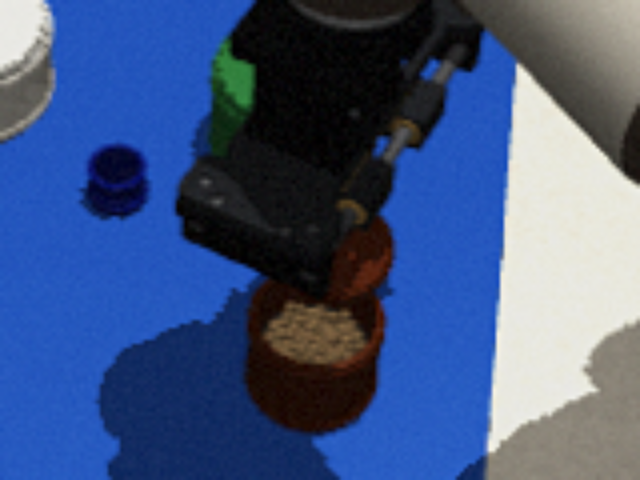

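The lid is still ~17 mm short of the jar, as the numbers say; correcting at this height.

```bash
python3 -m crank '[[1,[-0.03,-0.09,0],[0,0,0]],[1,[-0.02,-0.075,0],[0,0,0]],[1,[0,0,0.05],[0,0,0]],[1,[0,0,0],[0,0,0]],[1,[0,0,0],[0,0,0]],[1,[0,0,0],[0,0,0]]]'; python3 go.py .4384 .1681 .0671; python3 - <<'E'
from station import r
from h import *
s=r.sense();t=s["tcp_pos"];z=t[2]-.0045
for n in("side",):
    c=r.capture(n);p=proj(c,[t[0],t[1],z])[0];print(n,p)
    x,y=map(int,p);a=c["img"][max(0,y-60):y+60,max(0,x-80):x+80];cv2.imwrite(f"pics/am2_{n}.png",cv2.resize(a,None,fx=4,fy=4))
E
```

```text
time_s: 30.15
tcp_pos: [0.4377, 0.1679, 0.095]
ee_rot: [[0.938, -0.347, -0.0], [-0.347, -0.938, -0.0], [-0.0, 0.0, -1.0]]
wrist_force: [-0.7, 0.6, -1.0]
gripper_width: 0.24
t 30.15 tcp [0.4377 0.1679 0.095 ] tool delta/100mm [ 0.006 -0.005  0.279] F [-0.7  0.6 -1. ] w 0.24 tilt [-2.e-04 -2.e-04 -1.e+00]
side [310.4044628  274.36296105]
```

View pics/am2_side.png

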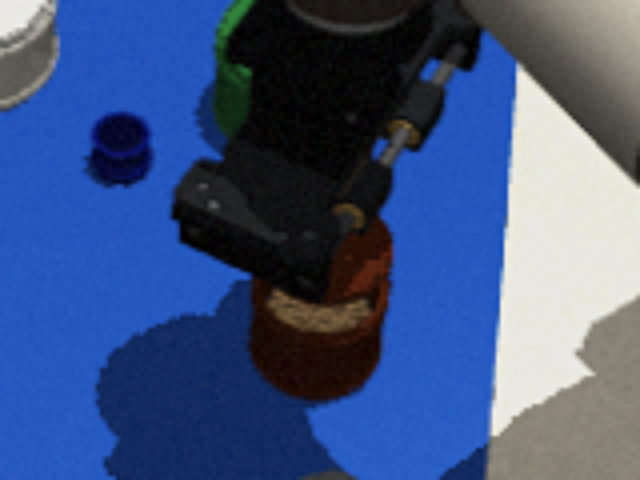

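```bash
python3 -m crank '[[1,[0.005,-0.005,0.05],[0,0,0]],[1,[0,0,0.04],[0,0,0]],[1,[0,0,0.03],[0,0,0]],[1,[0,0,0.03],[0,0,0]],[1,[0,0,0.03],[0,0,0]],[1,[0,0,0.03],[0,0,0]],[1,[0,0,0.01],[0,0,0]],[1,[0,0,0],[0,0,0]]]'; python3 go.py .4384 .1681 .0671
```

```text
time_s: 31.0
tcp_pos: [0.4384, 0.1682, 0.0729]
ee_rot: [[0.938, -0.346, -0.0], [-0.346, -0.938, -0.0], [-0.0, 0.0, -1.0]]
wrist_force: [0.6, 0.1, -1.6]
gripper_width: 0.242
t 31.0 tcp [0.4384 0.1682 0.0729] tool delta/100mm [0.001 0.001 0.058] F [ 0.6  0.1 -1.6] w 0.242 tilt [-3.e-04 -3.e-04 -1.e+00]
```

```bash
python3 -m crank '[[1,[0,0,0.02],[0,0,0]],[1,[0,0,0.02],[0,0,0]],[1,[0,0,0.01],[0,0,0]],[1,[0,0,0],[0,0,0]],[1,[0,0,0],[0,0,0]]]'; python3 go.py .4384 .1681 .0671
```

```text
time_s: 31.5
tcp_pos: [0.4384, 0.1683, 0.0681]
ee_rot: [[0.938, -0.347, -0.0], [-0.347, -0.938, 0.0], [-0.0, -0.0, -1.0]]
wrist_force: [-0.4, -0.1, -1.4]
gripper_width: 0.241
t 31.5 tcp [0.4384 0.1683 0.0681] tool delta/100mm [0.    0.002 0.01 ] F [-0.4 -0.1 -1.4] w 0.241 tilt [-0.  0. -1.]
```

```bash
python3 -m crank '[[1,[0,0,0.005],[0,0,0]],[1,[0,0,0.005],[0,0,0]],[1,[0,0,0],[0,0,0]],[0,[0,0,0],[0,0,0]],[0,[0,0,0],[0,0,0]],[0,[0,0,0],[0,0,0]],[0,[0,0,-0.1],[0,0,0]],[0,[0,0,-0.3],[0,0,0]]]' |head -3;  python3 -m crank '[[0,[0,0,-0.3],[0,0,0]],[0,[0,0,-0.4],[0,0,0]],[0,[0,0,-0.4],[0,0,0]],[0,[0,0.3,-0.1],[0,0,0]],[0,[0,0.4,0],[0,0,0]],[0,[0,0.4,0],[0,0,0]],[0,[0,0.4,0],[0,0,0]],[0,[0,0.4,0],[0,0,0]]]'|head -2; python3 -m crank '[[0,[0,0.4,0],[0,0,0]],[0,[0,0.4,0],[0,0,0]],[0,[0,0.4,0],[0,0,0]],[0,[0,0.4,0],[0,0,0]],[0,[0,0.4,0],[0,0,0]],[0,[0,0.4,0],[0,0,0]],[0,[0,0,0],[0,0,0]],[0,[0,0,0],[0,0,0]]]'
cat > m1.py <<'E'
from station import r
from h import *
ct,cs=r.capture("top"),r.capture("side")
cv2.imwrite("pics/topF.png",ct["img"]);cv2.imwrite("pics/sideF.png",cs["img"])
E
python3 m1.py
```

```text
time_s: 32.3
tcp_pos: [0.4368, 0.167, 0.1058]
ee_rot: [[0.938, -0.347, -0.005], [-0.347, -0.938, -0.004], [-0.004, 0.006, -1.0]]
time_s: 33.1
tcp_pos: [0.3717, -0.0112, 0.228]
time_s: 33.9
tcp_pos: [0.2889, -0.2357, 0.2275]
ee_rot: [[0.937, -0.349, 0.001], [-0.349, -0.937, -0.0], [0.001, -0.0, -1.0]]
wrist_force: [0.1, -0.5, -0.4]
gripper_width: 0.497
```

View pics/sideF.png

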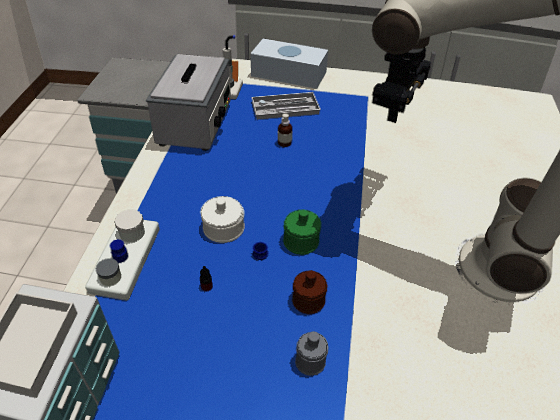

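View pics/topF.png

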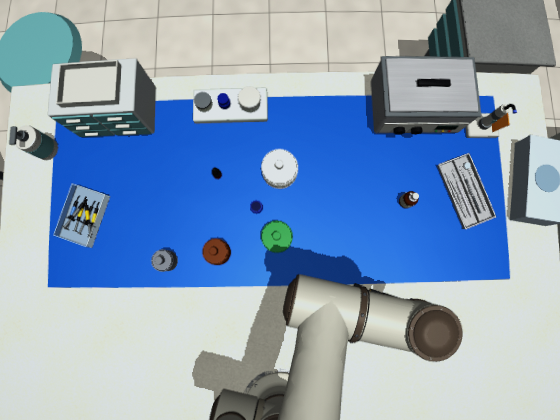

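```bash
python3 - <<'E'
from station import r
from h import *
ct,cs=r.capture("top"),r.capture("side")
J0={"white":((.6715,-.0129),(.6675,-.0097)),"green":((.4765,-.0019),(.4758,.0018)),"amber":((.4395,.1664),(.4372,.1697)),"steel":((.4177,.3127),(.415,.3167))}
for n,j in J0.items():
    rad,z,pt,ps=OBJ["jar_"+n]
    for c,p,j0,e in((ct,pt,j[0],.0012),(cs,ps,j[1],.001)):
        k=contour(c,p)
        for dz in(.0025,):
            q,f=circ(cast(c,k,z+dz),rad-e,.0015); print(n,len(k),"flange - jar0 mm",((q-j0)*1e3).round(1),round(f,2),end=" | ")
    print()
im=cs["img"]
T=[cv2.resize(im[y-35:y+35,x-45:x+45],(360,280),interpolation=cv2.INTER_CUBIC) for x,y in((223,215),(302,230),(309,290),(312,352))]
cv2.imwrite("pics/fin.png",np.vstack([np.hstack(T[:2]),np.hstack(T[2:])]))
im0=cv2.imread("pics/top0.png"); s0=cv2.imread("pics/side0.png")
for nm,a,b,x,y in(("drop side",s0,cs["img"],206,279),("spray side",s0,cs["img"],285,132),("drop top",im0,ct["img"],216,173),("spray top",im0,ct["img"],409,199)):
    cc=[np.mean(np.nonzero(mask(i)[y-22:y+22,x-14:x+14]),axis=1) for i in(a,b)]; print(nm,(cc[1]-cc[0]).round(2),"px")
E
```

```text
white 108 flange - jar0 mm [1.5 1.8] 0.46 | white 136 flange - jar0 mm [ 2.7 -2.6] 0.4 | 
green 89 flange - jar0 mm [-0.6  0.3] 0.51 | green 126 flange - jar0 mm [-1.1 -1.9] 0.35 | 
amber 76 flange - jar0 mm [ 0.4 -0. ] 0.54 | amber 115 flange - jar0 mm [ 0.1 -1.2] 0.4 | 
steel 67 flange - jar0 mm [-0.2 -0.5] 0.54 | steel 113 flange - jar0 mm [-0.2 30.2] 0.42 | 
drop side [-0.04  0.13] px
spray side [-0.09  0.02] px
drop top [-0.13 -0.05] px
spray top [0. 0.] px
```

View pics/fin.png

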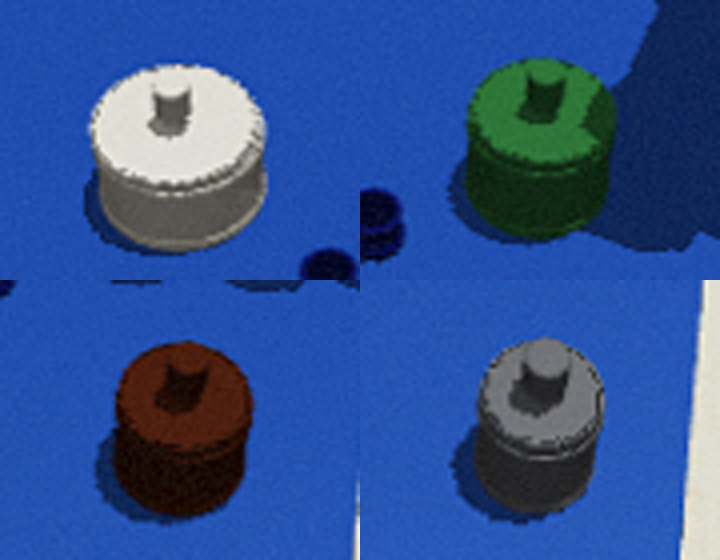

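```bash
python3 - <<'E'
import cv2,numpy as np
t=cv2.imread("pics/topF.png"); s=cv2.imread("pics/sideF.png"); s0=cv2.imread("pics/side0.png")
def z(im,x,y,r=28,w=390): return cv2.resize(im[y-r:y+r,x-r:x+r],(w,w),interpolation=cv2.INTER_CUBIC)
cv2.imwrite("pics/zw.png",np.hstack([z(s,223,217),z(s0,223,217)]))
cv2.imwrite("pics/zt.png",np.hstack([z(t,280,168,24,260),z(t,276,235,24,260),z(t,164,260,24,260)]))
E
```

```text
(no output)
```

View pics/zw.png

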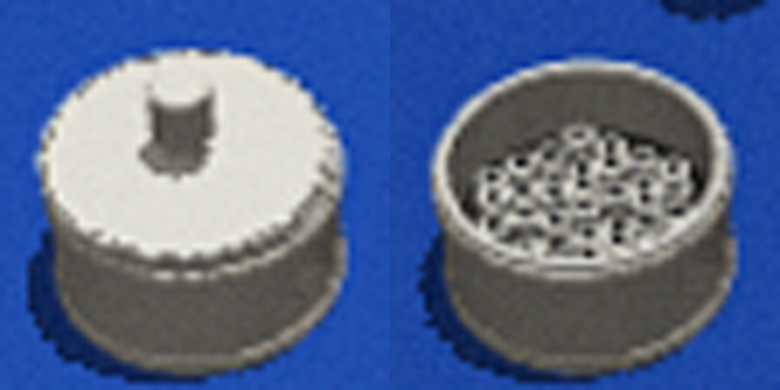

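View pics/zt.png

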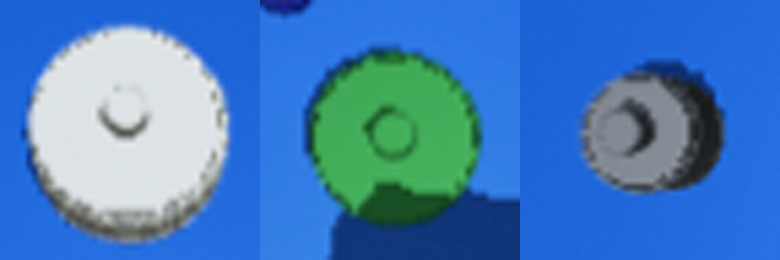

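```bash
cat > ov.py <<'E'
import sys
from station import r
from h import *
# overlay of expected lid/jar circles for the given jar centre per camera
J0={"white":((.6715,-.0129),(.6675,-.0097)),"green":((.4765,-.0019),(.4758,.0018)),"amber":((.4395,.1664),(.4372,.1697)),"steel":((.4177,.3127),(.415,.3167))}
a=np.linspace(0,2*np.pi,90)
rows=[]
for i,(cn,R) in enumerate((("top",24),("side",30))):
    c=r.capture(cn); row=[]
    for n,j in J0.items():
        rad,z=OBJ["jar_"+n][:2]; x,y=j[i]
        p0=proj(c,[x,y,z+.01])[0].astype(int); S=198/(2*R)
        im=cv2.resize(c["img"][p0[1]-R:p0[1]+R,p0[0]-R:p0[0]+R],(198,198),interpolation=cv2.INTER_CUBIC)
        for rr,zz,col in((rad,z+.005,(0,255,255)),(.011,z+.037,(0,0,255)),(.011,z+.005,(255,0,255))):
            P=proj(c,np.c_[x+rr*np.cos(a),y+rr*np.sin(a),np.full(90,zz)])
            cv2.polylines(im,[(((P-p0+R+.5)*S)).astype(int)],True,col,1)
        row.append(im)
    rows.append(np.hstack(row))
cv2.imwrite(sys.argv[1],np.vstack(rows))
E
python3 ov.py pics/ov1.png
```

```text
(no output)
```

View pics/ov1.png

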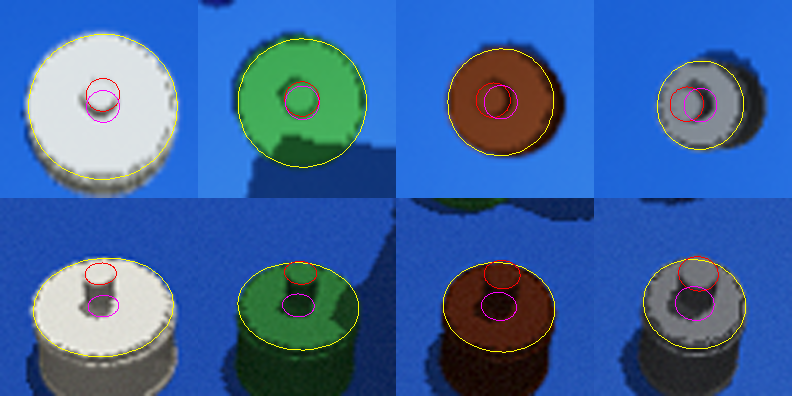

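The overlays of the expected seated lids (flange and knob top) coincide with all four lids in both views to about 1 px. Handing in.

```bash
python3 - <<'E'
from station import r
print(r.finish_job(), r.sense()["time_s"])
E
```

```text
the job is handed in; nothing more can be done
the job is handed in; nothing more can be done
```

I closed all four jars: the green, white, steel and amber lids were each gripped by the knob, lowered gently onto the matching jar and released. The job was handed in about 34 s into the 109 s allowed. The wrist force readings after each step of lowering never rose above about 2 N, and the arm ended clear of everything.

**Last checks**
- **Green, amber and steel:** in the top view each lid sits within about 1 mm of where its jar was at the start. In the side view, green and amber are within about 2 mm.
- **White:** it is the furthest off, about 2.3 mm in the top view and 3.7 mm in the side view. That is still under the 6 mm limit, and the pictures show it flush on the rim.
- **Height and tilt:** I drew where each seated, level lid should appear, and the flanges and knob tops matched to about one pixel in both views. Nothing looks raised or tilted.
- **Bottles:** neither bottle moved in the pictures (under 0.2 px).

**Checks that disagreed**
- **Camera offset:** the two cameras differed by about 2–5 mm on absolute positions, so I worked from their average.
- **Steel jar, side view:** the automatic circle fit locked onto the jar's base and read 30 mm off. I discarded it and judged the steel lid from the top-view fit and the overlays in both views.

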